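# Turn the red evidence jar to the camera and hold it there

## Task

Take the black handle on top of the evidence carousel between the fingers and turn the carousel by it, either way round, until the jar with the red cap stands squarely in front of the stand's own camera, at the tip of the yellow arrow. Then stay there: finish with the gripper still firmly holding the handle and the carousel standing still for the photograph. Do not touch any of the jars, and leave the parcel, tape roll and vial where they are.

Things in the scene. Friction and masses are not known exactly. Their poses are not given: they have to be found in the camera images.
- stand: Photo stand fixed to the table: grey round foot 240 mm across, 16 mm high, and a 12 mm high tongue along its +x with a black camera (90 mm wide, top 120 mm above the table, back 242 mm from the axis) facing the carousel; a yellow arrow on the tongue points at the carousel. Origin at table height on the carousel's vertical turning axis; +x runs from axis to camera (front). Place and heading vary.
- front_spot (a point): Point on the stand where the marked jar must stand: 80 mm from the turning axis towards the camera, 115 mm above the table (the height of the jar tops). Axes as the stand's.
- carousel (a joint): Carousel angle, rad, growing anticlockwise seen from above; at 0 or any whole turn (6.283) the red jar is in front of the camera. No end stops, no spring: it turns endlessly with light friction (about 0.06 N m) and stays where it is left. White tray 224 mm across, its top 40 mm above the table, six jars fixed in it.
- handle: Black bar handle on a 22 mm steel post in the middle of the carousel, high above the jars: 70 mm long (its x), 18 mm wide (its y, the width to grip), 36 mm high. Origin at the centre of its underside, on the turning axis, 150 mm above the table; its top is 186 mm above the table. It turns with the carousel; its +x points over the red jar.
- handle_mid (a point): Centre of the black bar handle, 168 mm above the table on the turning axis; axes as the handle's.
- red_jar: The marked jar: amber glass with red cap and red band, 44 mm across, 75 mm high, fixed in the carousel's tray with its centre 80 mm from the turning axis. Origin at the centre of its underside, 40 mm above the table; its top is 115 mm above the table.
- plain_jars: The five other jars with white or blue caps and paper bands, each 44 mm across and 75 mm high, fixed in the tray 80 mm from the axis, one every 60 degrees from the red jar. Origin on the turning axis, 40 mm above the table.
- parcel: Bystander: blue wrapped parcel with black strips and a white label, 190 x 130 x 50 mm, loose on the table. Origin at the centre of its underside.
- tape_roll: Bystander: tan roll of tape lying flat, 90 mm across, 45 mm high, loose. Origin at the centre of its underside.
- vial: Bystander: small vial with green cap, 32 mm across, 60 mm high, loose. Origin at the centre of its underside.

How it is judged:
On the way:
1. the handle is gripped by the fingers while the red jar is still away from the camera (more than 30 mm) (contact force between the fingers and handle above 4 N and horizontal distance between red_jar and front_spot above 0.03 m), for 0.2 s.
At the end, for the whole second after the job is handed in: The red jar's centre is within 9 mm (about 6 degrees) of its spot in front of the camera, the carousel stands still (under 0.03 rad/s), and the fingers still hold the handle (more than 4 N over both pads) (horizontal distance between red_jar and front_spot below 0.009 m and contact force between the fingers and handle above 4 N and velocity of joint carousel between -0.03 and 0.03 rad/s); the arm keeps its last pose, push and grip.
It fails at once if the arm or gripper touches a jar (more than 1 N) (contact force between any of the arm, the fingers and red_jar above 1 N or contact force between any of the arm, the fingers and plain_jars above 1 N).
It fails at once if the parcel is moved more than 20 mm (distance of parcel from where it was at the start of the episode above 0.02 m).
It fails at once if the tape roll is moved more than 20 mm (distance of tape_roll from where it was at the start of the episode above 0.02 m).
It fails at once if the vial is moved more than 20 mm (distance of vial from where it was at the start of the episode above 0.02 m).
It also fails if it takes over 69 s, if anything falls off the work surface, if the arm or the gripper's body presses on something with over 40 N, if the wrist force passes 120 N, or if a joint passes its speed limit or range.

## Robot

A 6-joint arm with a two-finger parallel gripper is mounted at the origin on the work surface. World frame = base frame: x ahead of the robot, y to its left, z up, the work surface at z = 0. Lengths are in m, angles in rad, forces in N, time in s.
With the tool pointing down it reaches from about 0.425 to 1.125 m from the base axis. Payload 14.9 kg.
Tool frame: the origin (TCP) lies at the very end of the fingers, on their centre line; the grasp point (between the pads) lies 19 mm behind it (ctrl.tcp_to_grasp is the z of the grasp point in the tool frame, in m); z points along the fingers, y is the line along which they close (so a half turn about z gives the same grasp; the last joint's range is limited). The gripper opens to 91 mm and grips with 3 to 60 N. Pads are 32 mm wide; open, the fingers measure 118 mm over their backs; the gripper's body (76 mm by 178 mm) begins 60 mm behind the grasp point.
Start: joints at [-1.201, 0.379, 1.734, -0, 1.028, -0.033], TCP at [0.274, -0.644, 0.214] pointing down, gripper open.
Joint ranges: [-2.77, 2.77], [-0.74, 2.19], [0, 2.66], [-1.06, 4.2], [0.31, 2.87], [-3.08, 3.08]. Speed limits (rad/s): [1.89, 1.89, 2.39, 3.14, 3.14, 3.14].

## Interface

Orientations are given as a unit quaternion [w, x, y, z].
In Python, from rig import ctrl gives the robot as it stands. The module is installed in compiled form; this text tells all that it offers.
- The arm moves only by the tool move_arm, never from a script. Its arguments are lists of equal length, an entry for each row: "offset": the shift along the tool's x, y, z as a fraction of full scale, a list of three; "dr": the turn, a rotation vector about the tool's x, y, z as a fraction of full scale, a list of three. In form: {"offset": [[tx, ty, tz], ...], "dr": [[ax, ay, az], ...]}. A call has 1 to 8 rows; each row is the pose to reach, as a shift and turn from the pose commanded when the call began, along the tool's axes at that moment, turning the shorter way round; what a row does not reach only later rows make up. Full scale, the value 1, is 0.12 m for a shift and pi rad for a turn. A row lasts 1/10 s, in which the tool goes at most 50 mm and 8.59 degrees, less where a joint would pass 70% of its speed; a pose out of reach is approached as far as the arm can. A call with a number of a shift or a turn outside -1 to 1 is refused whole. A call with a gripper value outside its range is refused whole. "fingers" is the opening, from -1 (shut) to 1 (fully open), set as the call begins (left out, the last holds). The fingers move at their own pace and stop on an object; "newtons" is the grip in N (left out, the last holds). Time passes only in rows, so rows that repeat a pose let the fingers close. It gives the time, the measured TCP pose, the force, the opening and the grip force at its end, in the units of the state.
- ctrl.get_state(): the state, without advancing time (a new reading comes with each control period).
- ctrl.read_camera(name): name is "scene" or "top" or "wrist"; returns a dict with "frame" (480x640x3 uint8, red, green, blue), "camera_matrix" (3x3 intrinsics, pixels), "cam_to_world" (4x4, takes a point from camera to world coordinates). Camera axes: x right, y down, z forward; pixel columns grow to the right and rows downward; lengths in m; the calibration is good to about 2 mm. A picture is of the moment at which its call begins. There is no depth.
- ctrl.close_job(): hands the job in; it is judged then, once.
Trained networks look in a picture, given as the dict that the camera call returned (one of the last four; its "shot" number tells which), for a name from the list of things; names that differ only in an ending like _2 or _b are one class to them, and where a whole thing is asked for, a point or a joint stands for the part that bears it (a point fixed in the world has none). Each returns a list of dicts, best first, with "score" (0 to 1); they miss things now and then, are a little off and sometimes report something else, mostly with a low value. They report only what shows in the picture. A call takes as long as a camera call.
- ctrl.recognise(label, picture): "extent" ([left, top, right, bottom] in pixels, round what is visible of it).
- ctrl.cut_out(label, picture): "region" (480x640 bool, what is visible of it) and "extent" ([left, top, right, bottom] in pixels, round what is visible of it).
- ctrl.landmark_of(label, picture): "point" ([column, row] in pixels: a listed point, or the origin of a listed thing).
The state is a dict: "time": time; "q": joint angles; "dq": joint speeds; "tau": joint torques, N m; "ee_pos": TCP position; "orientation": TCP orientation; "wrist_force": force on the tool from outside, world axes, zero at the start; "torque": the same for the moment, N m; "gripper_width": finger opening in m; "finger_force": force on a finger pad.
Only numpy, scipy, OpenCV 4.12 (cv2) and the standard library are available. Lean on these libraries where they do the work, as an engineer would, in place of code of your own. Each camera call takes 0.05 s, during which the arm holds its last target. There are 200 camera calls.

## Working session

There is one attempt and no reset: what is moved stays moved. The work goes in short steps, Python scripts to look and compute and a tool call to move; the robot and the scene stay as the last step left them, time stands still between calls to the robot, and variables do not carry over. Pictures are saved under pics/ and viewed, at most 10 in all, crops included, and the job is handed in when it is done.

Besides the shell and the picture viewer there is one more tool, called as name(argument=value, ...) on one line, values as JSON. move_arm: Moves the arm, as the interface text tells. Shift numbers are shares of 0.12 m and turn numbers shares of pi rad, none past 1 either way. Its arguments: {"type":"object","properties":{"offset":{"type":"array"},"dr":{"type":"array"},"fingers":{"type":"number"},"newtons":{"type":"number"}},"required":["offset","dr"]}

```bash
mkdir -p pics
cat > h.py <<'E'
import numpy as np, cv2
from rig import ctrl
from scipy.spatial.transform import Rotation as R
def ray(p,uv):
    K=np.array(p["camera_matrix"]);T=np.array(p["cam_to_world"])
    d=T[:3,:3]@np.linalg.solve(K,[uv[0],uv[1],1]);return T[:3,3],d/np.linalg.norm(d)
def atz(p,uv,z):
    o,d=ray(p,uv);return o+d*(z-o[2])/d[2]
def tri(rs):
    A=np.zeros((3,3));b=np.zeros(3)
    for o,d in rs:
        M=np.eye(3)-np.outer(d,d);A+=M;b+=M@o
    return np.linalg.solve(A,b)
def save(p,n): cv2.imwrite(f"pics/{n}.png",p["frame"][:,:,::-1])
E
python3 - <<'E'
from h import *
np.set_printoptions(precision=4,suppress=True)
s=ctrl.get_state();print(s["time"],s["ee_pos"],s["orientation"],ctrl.tcp_to_grasp)
P={n:ctrl.read_camera(n) for n in("scene","top")}
H=dict(stand=0,front_spot=.115,handle=.15,handle_mid=.168,red_jar=.04,parcel=0,tape_roll=0,vial=0)
for l,z in H.items():
    rs=[]
    for n,p in P.items():
        for r in ctrl.landmark_of(l,p)[:1]:
            print(l,n,round(r["score"],2),np.array(r["point"]),atz(p,r["point"],z)); rs.append(ray(p,r["point"]))
    if len(rs)==2: print("  tri",tri(rs))
for n,p in P.items(): save(p,n)
cv2.imwrite("pics/both.png",cv2.resize(np.vstack([P["scene"]["frame"],P["top"]["frame"]])[:,:,::-1],(400,600)))
E
```

```text
0.0 [ 0.2742 -0.6436  0.2133] [-0.0005  0.9798  0.2    -0.0001] -0.0188
stand scene 0.8 [298.8 262.1] [ 0.5505 -0.007   0.    ]
stand top 0.75 [347.8 249.1] [ 0.5542 -0.0109  0.    ]
  tri [ 0.5531 -0.0085  0.0027]
front_spot scene 0.56 [297.4 258.7] [0.6353 0.0247 0.115 ]
front_spot top 0.74 [332.4 197.7] [0.6302 0.0219 0.115 ]
  tri [0.6313 0.0224 0.1099]
handle scene 0.92 [294.5 208.7] [ 0.5605 -0.0038  0.15  ]
handle top 0.97 [350.6 235.6] [ 0.5557 -0.0103  0.15  ]
  tri [ 0.5559 -0.0082  0.1448]
handle_mid scene 0.59 [296.2 200.5] [ 0.559  -0.0004  0.168 ]
handle_mid top 0.57 [345.9 233.5] [ 0.556  -0.0017  0.168 ]
  tri [ 0.5564 -0.0016  0.1654]
red_jar top 0.91 [382.7 272.2] [ 0.5055 -0.0761  0.04  ]
parcel scene 0.87 [436.2 274.8] [0.5092 0.2473 0.    ]
parcel top 0.61 [208.8 270.7] [0.5057 0.2638 0.    ]
  tri [0.5069 0.2553 0.0008]
tape_roll scene 0.78 [170.4 291.1] [ 0.6807 -0.2098  0.    ]
tape_roll top 0.93 [450.8 188.9] [ 0.6809 -0.2167  0.    ]
  tri [ 0.68   -0.2143 -0.0021]
vial scene 0.87 [196.1 247.6] [ 0.5711 -0.2134  0.    ]
vial top 0.67 [448.5 244.4] [ 0.5675 -0.21    0.    ]
  tri [ 0.5688 -0.2126 -0.0025]
```

View pics/top.png

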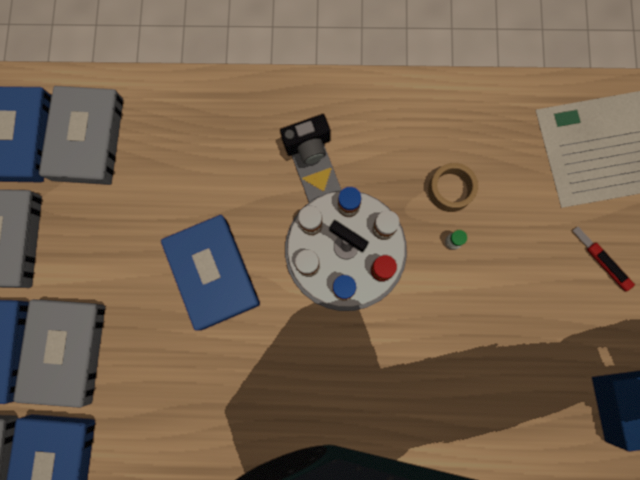

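View pics/scene.png

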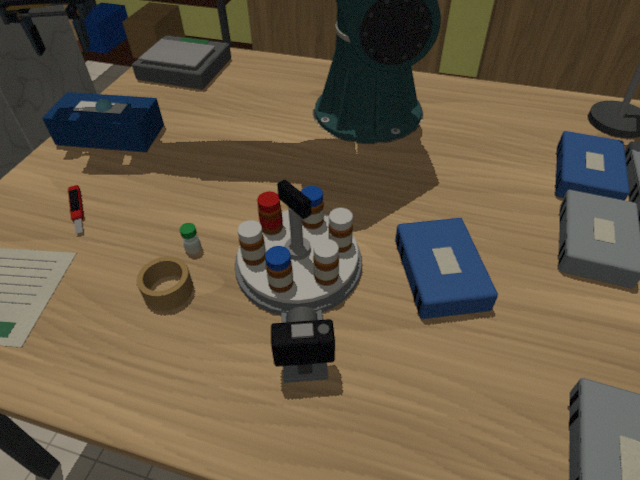

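The handle is in the top view at about (349,236) and the red cap at (384,267). The stand's camera is at (306,135). The axis lies near (0.556,-0.007), the front is at about +21° and the red jar at about -120°. Turning +145° fits the wrist range, so I'm moving over the carousel.

move_arm(offset=[[0.85, -0.79, -0.5], [0.85, -0.79, -0.5], [0.85, -0.79, -0.5], [0.85, -0.79, -0.5]], dr=[[0, 0, 0], [0, 0, 0], [0, 0, 0], [0, 0, 0]], fingers=1)

```text
time: 1.3
ee_pos: [0.333, -0.5141, 0.2766]
orientation: [0.001, 0.98, 0.201, 0.001]
wrist_force: [0.1, -0.3, -0.1]
gripper_width: 0.0913
finger_force: 0.0
```

move_arm(offset=[[0.85, -0.79, -0.2], [0.85, -0.79, -0.2], [0.85, -0.79, -0.2], [0.85, -0.79, -0.2]], dr=[[0, 0, 0], [0, 0, 0], [0, 0, 0], [0, 0, 0]])

```text
time: 1.7
ee_pos: [0.3891, -0.387, 0.2988]
orientation: [0.0, 0.98, 0.201, 0.0]
wrist_force: [0.2, 0.4, 0.6]
gripper_width: 0.0913
finger_force: 0.0
```

move_arm(offset=[[0.85, -0.79, 0], [0.85, -0.79, 0], [0.85, -0.79, 0], [0.85, -0.79, 0]], dr=[[0, 0, 0], [0, 0, 0], [0, 0, 0], [0, 0, 0]])

```text
time: 2.1
ee_pos: [0.4455, -0.2601, 0.2978]
orientation: [-0.0, 0.98, 0.201, 0.0]
wrist_force: [0.3, -0.5, -0.5]
gripper_width: 0.0912
finger_force: 0.0
```

move_arm(offset=[[0.85, -0.79, 0], [0.85, -0.79, 0], [0.85, -0.79, 0], [0.85, -0.79, 0], [0.85, -0.79, 0]], dr=[[0, 0, -0.2], [0, 0, -0.2], [0, 0, -0.2], [0, 0, -0.2], [0, 0, -0.2]])

```text
time: 2.6
ee_pos: [0.5015, -0.1355, 0.2977]
orientation: [0.0, 0.869, 0.495, -0.0]
wrist_force: [-0.4, -0.4, -0.1]
gripper_width: 0.0912
finger_force: 0.0
```

```bash
cat > look.py <<'E'
from h import *
import sys
np.set_printoptions(precision=4,suppress=True)
s=ctrl.get_state();r=R.from_quat(np.roll(s["orientation"],-1)).as_matrix()
print(s["time"],s["ee_pos"],s["q"],"xang",np.degrees(np.arctan2(r[1,0],r[0,0])),"tilt",r[:,2])
P={n:ctrl.read_camera(n) for n in("wrist","top","scene")}
for l,z in dict(handle_mid=.168,handle=.15,stand=0,front_spot=.115,red_jar=.04).items():
    rs=[]
    for n,p in P.items():
        for q in ctrl.landmark_of(l,p)[:1]:
            print(l,n,round(q["score"],2),np.array(q["point"]),atz(p,q["point"],z)); rs.append(ray(p,q["point"]))
    if len(rs)>1: print("  tri",tri(rs))
save(P["wrist"],sys.argv[1])
E
python3 look.py w1
```

```text
2.6 [ 0.5015 -0.1355  0.2977] [-0.3087 -0.0097  2.0352 -0.0003  1.1163  0.2266] xang 59.340146007909944 tilt [-0.0003 -0.0002 -1.    ]
handle_mid wrist 0.81 [292.3  24.4] [ 0.5547 -0.0061  0.168 ]
handle_mid top 0.66 [343.3 236.5] [0.5508 0.0026 0.168 ]
handle_mid scene 0.93 [296.4 200.9] [0.5598 0.0003 0.168 ]
  tri [ 0.5534 -0.0014  0.1604]
handle wrist 0.88 [292.3  31.5] [ 0.5534 -0.0057  0.15  ]
handle top 0.68 [349.3 236.1] [ 0.5548 -0.0081  0.15  ]
handle scene 0.92 [292.8 206.9] [ 0.5572 -0.0079  0.15  ]
  tri [ 0.5547 -0.0074  0.1488]
stand wrist 0.84 [305.   68.2] [ 0.5543 -0.0089  0.    ]
stand top 0.58 [348.2 246.9] [ 0.5587 -0.0116  0.    ]
stand scene 0.66 [297.9 265.7] [ 0.5594 -0.0058  0.    ]
  tri [ 0.5567 -0.009  -0.0034]
front_spot top 0.68 [331.7 200.7] [0.6247 0.023  0.115 ]
front_spot scene 0.63 [296.7 256.1] [0.6303 0.0218 0.115 ]
  tri [0.6262 0.0217 0.1104]
red_jar wrist 0.87 [296.5 146.7] [ 0.5083 -0.0718  0.04  ]
red_jar top 0.75 [385.3 271.1] [ 0.5077 -0.081   0.04  ]
red_jar scene 0.86 [273.7 226.1] [ 0.5093 -0.0699  0.04  ]
  tri [ 0.5075 -0.0747  0.0377]
```

View pics/w1.png

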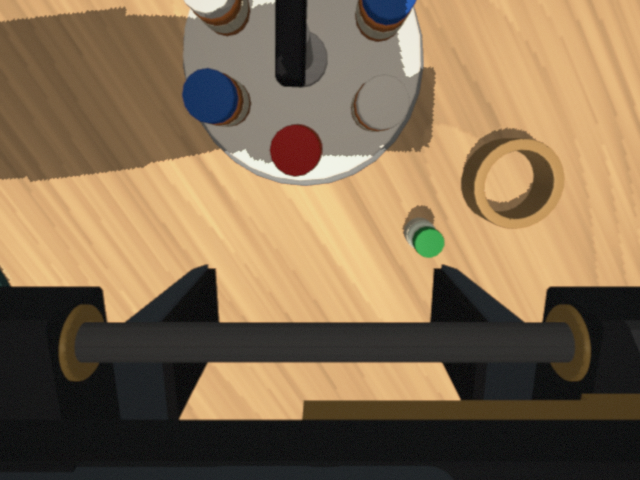

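The wrist view shows the handle almost parallel to tool x at columns 276–308, with the red cap at (296,150). I'll move half way and look again for accurate angles.

move_arm(offset=[[0.5, -0.16, 0], [0.5, -0.16, 0], [0.5, -0.16, 0]], dr=[[0, 0, 0], [0, 0, 0], [0, 0, 0]])

```text
time: 3.8
ee_pos: [0.5157, -0.0726, 0.298]
orientation: [-0.0, 0.869, 0.494, 0.0]
wrist_force: [-0.9, -0.8, -1.1]
gripper_width: 0.0912
finger_force: 0.0
```

```bash
python3 look.py w2
python3 - <<'E'
from h import *
p=ctrl.read_camera("wrist")
for l in("handle","stand","red_jar"):
    for q in ctrl.cut_out(l,p)[:1]:
        m=q["region"];print(l,q["score"],q["extent"],m.sum())
        if l=="handle":
            ys,xs=np.nonzero(m);w=np.array([atz(p,(x,y),.18)[:2] for x,y in zip(xs[::5],ys[::5])])
            print(w.mean(0),cv2.minAreaRect(w.astype(np.float32)*1000))
            v=np.linalg.svd(w-w.mean(0))[2][0] if len(w)<4000 else np.linalg.eigh(np.cov(w.T))[1][:,1];print(np.degrees(np.arctan2(v[1],v[0])))
E
```

```text
3.8 [ 0.5157 -0.0726  0.298 ] [-0.1846 -0.0077  2.0327  0.0001  1.1166  0.3527] xang 59.21069710328068 tilt [ 0.      0.0001 -1.    ]
handle_mid wrist 0.97 [325.2 125.2] [ 0.5555 -0.0078  0.168 ]
handle_mid top 0.73 [345.3 232.9] [ 0.557  -0.0007  0.168 ]
handle_mid scene 0.68 [294.8 201.9] [ 0.5628 -0.0015  0.168 ]
  tri [ 0.5568 -0.0041  0.1621]
handle wrist 0.97 [319.8 126.4] [ 0.552  -0.0062  0.15  ]
handle top 0.56 [350.2 238.1] [ 0.5513 -0.0097  0.15  ]
handle scene 0.44 [438.9 274.8] [0.6355 0.2442 0.15  ]
  tri [0.5634 0.077  0.0814]
stand wrist 0.75 [388.   42.2] [0.6541 0.032  0.    ]
stand top 0.75 [348.4 248.7] [ 0.5551 -0.012   0.    ]
stand scene 0.56 [298.5 263.5] [ 0.5539 -0.0064  0.    ]
  tri [0.5947 0.0089 0.0626]
front_spot wrist 0.82 [388.6  41.1] [0.6296 0.0215 0.115 ]
front_spot top 0.85 [331.4 198.3] [0.6291 0.0236 0.115 ]
front_spot scene 0.77 [297.3 255.6] [0.629  0.0224 0.115 ]
  tri [0.6293 0.0225 0.1151]
red_jar wrist 0.6 [317.9 210.4] [ 0.5082 -0.0738  0.04  ]
red_jar scene 0.68 [272.2 223.7] [ 0.504 -0.075  0.04 ]
  tri [ 0.5087 -0.0729  0.0451]
handle 0.71 [305.7, 66.8, 338.9, 179.5] 3123
[ 0.55419575 -0.00575761] ((553.6251831054688, -6.677364349365234), (70.4105224609375, 18.184551239013672), 57.36753845214844)
-122.53575634408566
stand 0.69 [204.9, 0.0, 464.8, 245.2] 47826
red_jar 0.7 [295.9, 189.9, 345.7, 245.9] 2299
```

View pics/w2.png

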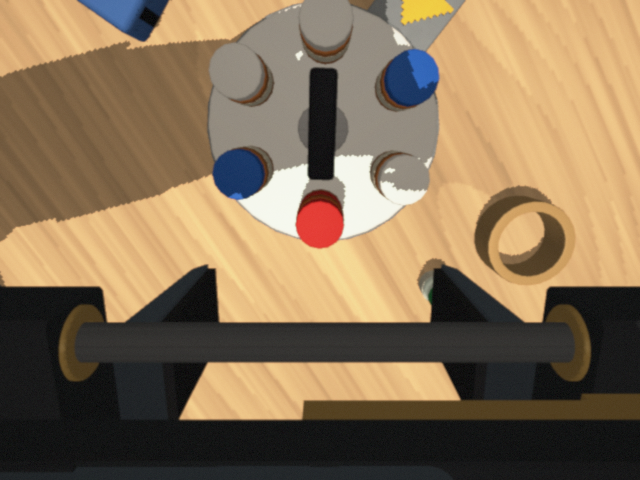

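The handle mask has a fitted size of 70.4 × 18.2 mm, which matches. Its centre is at (0.5545,-0.007) and it points at -122.5°. The front spot is at +21.5°, so the turn is about +144°. The wrist view shows the handle at (322,124), the red cap at (319,224) and the arrow at (425,8). Now moving over the handle and down.

move_arm(offset=[[0.636, 0, 0], [0.636, 0, 0], [0.636, 0, 0.3], [0.636, 0, 0.5], [0.636, 0, 0.5]], dr=[[0, 0, -0.0094], [0, 0, -0.0094], [0, 0, -0.0094], [0, 0, -0.0094], [0, 0, -0.0094]])

```text
time: 5.4
ee_pos: [0.5529, -0.0081, 0.235]
orientation: [-0.001, 0.863, 0.506, -0.002]
wrist_force: [-0.5, -0.4, 0.2]
gripper_width: 0.0915
finger_force: 0.0
```

```bash
python3 look.py w3
```

```text
5.4 [ 0.5529 -0.0081  0.235 ] [-0.0568  0.1237  2.0176  0.      1.0054  0.453 ] xang 60.79235307202705 tilt [-0.005   0.0003 -1.    ]
handle_mid wrist 0.9 [328.5 255. ] [ 0.5559 -0.0076  0.168 ]
handle_mid scene 0.9 [292.6 204.1] [ 0.5688 -0.0032  0.168 ]
  tri [ 0.5538 -0.0103  0.1531]
handle wrist 0.57 [322.6 250.2] [ 0.5518 -0.0077  0.15  ]
handle scene 0.61 [292.5 205.8] [ 0.5548 -0.0093  0.15  ]
  tri [ 0.5515 -0.0095  0.1467]
stand wrist 0.96 [323.9 211.8] [ 0.5508 -0.0102  0.    ]
stand top 0.69 [451.4 193.2] [ 0.672  -0.2177  0.    ]
stand scene 0.95 [300.3 263.7] [ 0.5535 -0.003   0.    ]
  tri [ 0.6033 -0.0516  0.1127]
front_spot wrist 0.8 [402.2 146. ] [0.6284 0.021  0.115 ]
front_spot scene 0.95 [297.4 255.3] [0.6284 0.0224 0.115 ]
  tri [0.6282 0.0216 0.1147]
red_jar scene 0.86 [271.2 225.3] [ 0.5086 -0.0753  0.04  ]
```

View pics/w3.png

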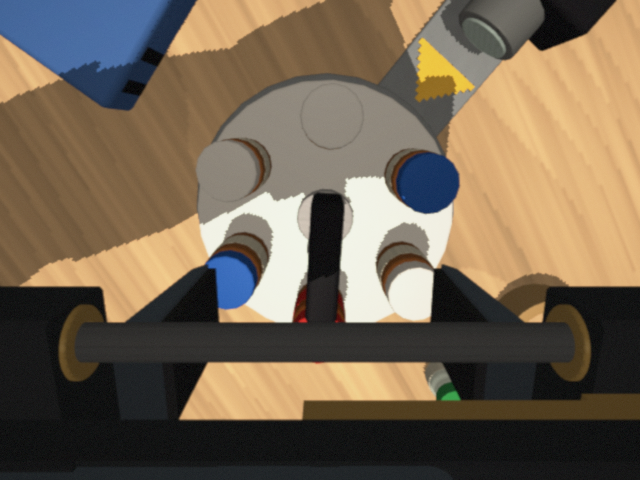

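The yaw went the wrong way: it now reads 60.8° and should be 57.5°. I'll correct it by +3.3° about tool z on the way down.

move_arm(offset=[[0.01, 0, 0], [0.01, 0, 0.2], [0.01, 0, 0.4], [0.01, 0, 0.55], [0.01, 0, 0.65], [0.01, 0, 0.65]], dr=[[0, 0, 0.0183], [0, 0, 0.0183], [0, 0, 0.0183], [0, 0, 0.0183], [0, 0, 0.0183], [0, 0, 0.0183]])

```text
time: 6.9
ee_pos: [0.5545, -0.0073, 0.1586]
orientation: [-0.001, 0.877, 0.481, -0.001]
wrist_force: [0.4, -1.6, 0.4]
gripper_width: 0.0908
finger_force: 0.0
```

move_arm(offset=[[0, 0, 0], [0, 0, 0], [0, 0, 0], [0, 0, 0], [0, 0, 0], [0, 0, 0], [0, 0, 0], [0, 0, 0]], dr=[[0, 0, 0], [0, 0, 0], [0, 0, 0], [0, 0, 0], [0, 0, 0], [0, 0, 0], [0, 0, 0], [0, 0, 0]], fingers=-1, newtons=25)

```text
time: 7.7
ee_pos: [0.5553, -0.0073, 0.16]
orientation: [-0.0, 0.877, 0.481, 0.0]
wrist_force: [-0.5, 0.5, 0.2]
gripper_width: 0.03
finger_force: 0.0
```

```bash
python3 -c "
from h import *
s=ctrl.get_state();r=R.from_quat(np.roll(s['orientation'],-1)).as_matrix()
print({k:np.round(s[k],4) for k in('time','ee_pos','q','gripper_width','finger_force','wrist_force','torque')},np.degrees(np.arctan2(r[1,0],r[0,0])))"
```

```text
{'time': np.float64(7.7), 'ee_pos': array([ 0.5553, -0.0073,  0.16  ]), 'q': array([-5.5200e-02,  2.2830e-01,  2.0544e+00,  1.0000e-04,  8.5880e-01,
        5.1240e-01]), 'gripper_width': np.float64(0.03), 'finger_force': np.float64(0.0), 'wrist_force': array([-0.4766,  0.4576,  0.2357]), 'torque': array([-0.0605, -0.1094, -0.0488])} 57.473257012314754
```

move_arm(offset=[[0, 0, 0], [0, 0, 0], [0, 0, 0], [0, 0, 0], [0, 0, 0], [0, 0, 0]], dr=[[0, 0, 0], [0, 0, 0], [0, 0, 0], [0, 0, 0], [0, 0, 0], [0, 0, 0]])

```text
time: 8.3
ee_pos: [0.5533, -0.0063, 0.1597]
orientation: [-0.002, 0.877, 0.481, -0.002]
wrist_force: [-15.3, 11.1, 13.6]
gripper_width: 0.0179
finger_force: 25.0
```

Gripped, with a 19 N sideways load because the grasp is about 2 mm off centre. I'll relieve it along -y before turning.

move_arm(offset=[[0, -0.018, 0], [0, -0.018, 0], [0, -0.018, 0]], dr=[[0, 0, 0], [0, 0, 0], [0, 0, 0]])

```text
time: 8.6
ee_pos: [0.5533, -0.0062, 0.1598]
orientation: [-0.0, 0.877, 0.481, -0.0]
wrist_force: [-0.4, -0.8, -2.6]
gripper_width: 0.0178
finger_force: 25.0
```

move_arm(offset=[[0, 0, 0], [0, 0, 0], [0, 0, 0], [0, 0, 0], [0, 0, 0], [0, 0, 0], [0, 0, 0], [0, 0, 0]], dr=[[0, 0, -0.02], [0, 0, -0.04], [0, 0, -0.06], [0, 0, -0.08], [0, 0, -0.1], [0, 0, -0.12], [0, 0, -0.14], [0, 0, -0.14]])

```text
time: 9.4
ee_pos: [0.5532, -0.0062, 0.1597]
orientation: [-0.0, 0.75, 0.661, -0.0]
wrist_force: [-0.3, -0.5, -2.6]
gripper_width: 0.0184
finger_force: 25.0
```

move_arm(offset=[[0, 0, 0], [0, 0, 0], [0, 0, 0], [0, 0, 0], [0, 0, 0], [0, 0, 0], [0, 0, 0], [0, 0, 0]], dr=[[0, 0, -0.04], [0, 0, -0.08], [0, 0, -0.12], [0, 0, -0.16], [0, 0, -0.2], [0, 0, -0.24], [0, 0, -0.28], [0, 0, -0.3]])

```text
time: 10.2
ee_pos: [0.5532, -0.0062, 0.1598]
orientation: [-0.0, 0.368, 0.93, -0.0]
wrist_force: [-1.0, 0.3, -2.0]
gripper_width: 0.0179
finger_force: 25.0
```

move_arm(offset=[[0, 0, 0], [0, 0, 0], [0, 0, 0], [0, 0, 0], [0, 0, 0], [0, 0, 0], [0, 0, 0], [0, 0, 0]], dr=[[0, 0, -0.04], [0, 0, -0.08], [0, 0, -0.12], [0, 0, -0.16], [0, 0, -0.2], [0, 0, -0.24], [0, 0, -0.28], [0, 0, -0.3]])

```text
time: 11.0
ee_pos: [0.5532, -0.0063, 0.1598]
orientation: [-0.0, -0.094, 0.996, -0.0]
wrist_force: [-2.3, -1.8, -1.3]
gripper_width: 0.0178
finger_force: 25.0
```

move_arm(offset=[[0, 0, 0], [0, 0, 0], [0, 0, 0]], dr=[[0, 0, -0.03], [0, 0, -0.05], [0, 0, -0.05]])

```text
time: 11.3
ee_pos: [0.5532, -0.0063, 0.1598]
orientation: [-0.0, -0.171, 0.985, -0.0]
wrist_force: [-3.0, -1.8, -1.9]
gripper_width: 0.0176
finger_force: 25.0
```

```bash
python3 look.py w4
python3 - <<'E'
from h import *
p=ctrl.read_camera("scene"); cv2.imwrite("pics/s4.png",cv2.resize(p["frame"][130:400,180:440,::-1],None,fx=2,fy=2))
E
```

```text
11.3 [ 0.5532 -0.0063  0.1598] [-0.0535  0.2257  2.0583 -0.0003  0.8582 -1.9668] xang -160.36136804986918 tilt [-0.0006 -0.0002 -1.    ]
handle_mid wrist 0.61 [325.  307.2] [ 0.5516 -0.0069  0.168 ]
handle_mid scene 0.79 [295.7 202.4] [0.5636 0.0003 0.168 ]
  tri [ 0.5547 -0.0044  0.1589]
handle wrist 0.66 [323.2 295.3] [ 0.5535 -0.007   0.15  ]
handle scene 0.89 [292.2 207.8] [ 0.5595 -0.0082  0.15  ]
  tri [ 0.5554 -0.0081  0.1464]
stand wrist 0.57 [323.1 226.5] [ 0.5539 -0.0077  0.    ]
stand scene 0.73 [302.3 264.1] [0.5534 0.001  0.    ]
  tri [ 0.5529 -0.0037 -0.0024]
front_spot scene 0.97 [294.1 256.4] [0.6321 0.018  0.115 ]
```

View pics/s4.png

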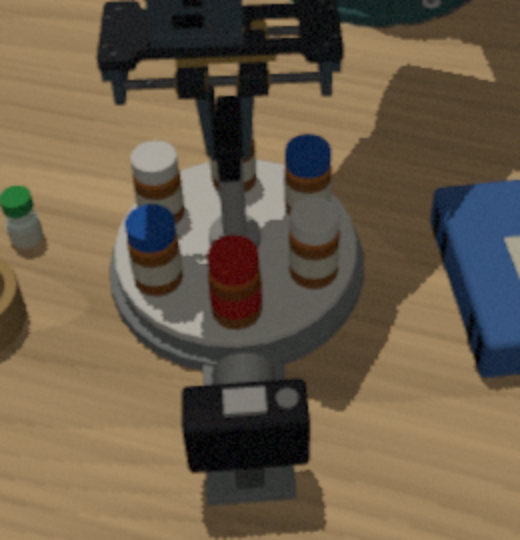

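View pics/w4.png

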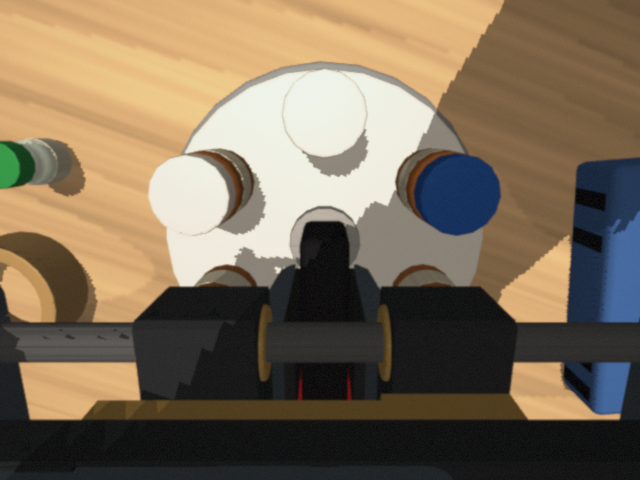

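The carousel followed: in the scene crop the red jar at (235,280) stands in front of the camera at (245,425), and red is at 19.6° by the tool angle. I'll check the stand heading independently, using the camera body and arrow in the saved top image.

Run:
```python
from h import *
p=ctrl.read_camera("top"); im=cv2.imread("pics/top.png")
a=np.array([.5532,-.0063])
hsv=cv2.cvtColor(im,cv2.COLOR_BGR2HSV)
m=cv2.inRange(hsv,(20,150,120),(32,255,255)); m[:160]=0;m[200:]=0;m[:,:295]=0;m[:,345:]=0
ys,xs=np.nonzero(m); c=(xs.mean(),ys.mean()); w=atz(p,c,.012)[:2]-a
print("arrow",len(xs),c,w,np.degrees(np.arctan2(w[1],w[0])))
for uv in((303,133),(306,133)):
    w=atz(p,uv,.11)[:2]-a;print("cam",uv,w,np.degrees(np.arctan2(w[1],w[0])))
p=ctrl.read_camera("scene")
for l in("red_jar",):
  for q in ctrl.cut_out(l,p)[:1]: print(q["score"],q["extent"])
  for q in ctrl.landmark_of(l,p)[:1]: print(q["point"],atz(p,q["point"],.04)[:2]-a)
e=np.array(ctrl.recognise("red_jar",p)[0]["extent"])
w=atz(p,((e[0]+e[2])/2,e[1]+10),.115)[:2]-a;print("cap",w,np.degrees(np.arctan2(w[1],w[0])))
```

```text
arrow 296 (np.float64(318.3918918918919), np.float64(178.52702702702703)) [0.14140681 0.05671484] 21.85452250467201
cam (303, 133) [0.20008736 0.08462622] 22.925753883886497
cam (306, 133) [0.2001698 0.0790792] 21.557023024188663
0.81 [282.4, 245.8, 311.2, 293.7]
[296.6, 283.0] [0.07488304 0.02325228]
cap [0.07475865 0.02862006] 20.94848677654549
```

The heading estimates agree at 21–22°, so I'll turn about 2° more (to 21.6°), let it settle and check.

move_arm(offset=[[0, 0, 0], [0, 0, 0], [0, 0, 0], [0, 0, 0], [0, 0, 0], [0, 0, 0], [0, 0, 0], [0, 0, 0]], dr=[[0, 0, -0.006], [0, 0, -0.011], [0, 0, -0.011], [0, 0, -0.011], [0, 0, -0.011], [0, 0, -0.011], [0, 0, -0.011], [0, 0, -0.011]])

```text
time: 13.3
ee_pos: [0.5532, -0.0063, 0.1598]
orientation: [-0.0, -0.187, 0.982, -0.0]
wrist_force: [-4.3, -4.4, -3.6]
gripper_width: 0.0175
finger_force: 25.0
```

```bash
python3 -c "
from h import *
s=ctrl.get_state();r=R.from_quat(np.roll(s['orientation'],-1)).as_matrix()
print(s['time'],s['finger_force'],s['gripper_width'],np.abs(s['dq']).max(),s['wrist_force'],180+np.degrees(np.arctan2(r[1,0],r[0,0])))
p=ctrl.read_camera('scene');q=ctrl.landmark_of('red_jar',p)[0];print(atz(p,q['point'],.04)-[.5532,-.0063,0])
f=ctrl.landmark_of('front_spot',p);print(f and atz(p,f[0]['point'],.115)-[.5532,-.0063,0])
if s['finger_force']>15 and np.abs(s['dq']).max()<.02: print(ctrl.close_job())"
```

```text
13.3 24.998993575572968 0.01746647543248592 0.0010466693779561614 [-4.31177929 -4.42827356 -3.62160587] 21.612152549736294
[0.07345701 0.02660966 0.04      ]
[0.07770381 0.02611963 0.115     ]
the job is handed in; nothing more can be done
None
```

The job is handed in at 13.3 s: the red jar stands at 21.6°, against a front heading measured at 21–22°, the handle is held at 25 N and the arm is at rest; the verdict itself was not shown.

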